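Roll the shaft pulley into the yellow chock

TASK

Roll the aluminium pulley along the worktop on its rim, over the low steel bar and into the yellow chock, so that it stands upright and at rest between the two bars, about midway along them and with its shaft parallel to them. It must really roll there: do not lift it, slide it along unturned or let it lean over, and leave it standing free.

Things in the scene. Friction and masses are not known exactly. Their poses are not given: they have to be found in the camera images.
- pulley: aluminium V-belt pulley standing on its rim: 80 mm diameter, rim 24 mm wide (hub 30), 0.45 kg, fixed on a steel shaft 12 mm thick, 100 mm long, out 38 mm each side. Origin at its centre, 40 mm up; x along the shaft. Starts 120-160 mm from each chock, squarely facing both; rolls freely. Fingers astride the rim, pushing both shaft ends, roll it over a bar with a few N. Seated: 40 mm up, 1.5 mm play.
- red_mark (a point): small red paint dot on the pulley's rim, on both faces, 36 mm from its centre; at the top at the start. It goes round as the pulley rolls (a half turn is 126 mm of rolling).
- yellow_chock: chock fixed to the worktop: two parallel half-round steel bars 90 mm long, 5 mm high, 44 mm apart centre to centre, joined at the ends by yellow straps (20 x 74 x 5 mm, 116 mm over both). Origin at its middle, on the worktop; x along the bars, y across them (rolling direction); alike from both sides. The target. (A tall fixed key milling machine, x > 0.42, y < -0.18, is in the way.)
- blue_chock: chock fixed to the worktop: two parallel half-round steel bars 90 mm long, 5 mm high, 44 mm apart centre to centre, joined at the ends by blue straps (20 x 74 x 5 mm, 116 mm over both). Origin at its middle, on the worktop; x along the bars, y across them (rolling direction); alike from both sides. Not the target; 280 mm from the yellow one, beyond the pulley.

How it is judged:
By the outcome, as a careful person would: the job done as asked, in the order asked, and still so for the second after the job is handed in, with the robot touching nothing.
It also fails if it takes over 34 s, if anything falls off the work surface, if the arm or the gripper's body presses on something with over 40 N, if the wrist force passes 120 N, or if a joint passes its speed limit or range.

ROBOT

A 7-joint arm with a two-finger parallel gripper is mounted at the origin on a cart in front of the work surface, level with it; the furniture and walls round the work are solid. World frame = base frame: x ahead of the robot, y to its left, z up, the work surface at z = 0. Lengths are in m, angles in rad, forces in N, time in s.
With the tool pointing down it reaches from about 0.4 to 0.85 m from the base axis. Payload 6.9 kg.
Tool frame: the origin (TCP) lies midway between the tips of the shut fingers; the grasp point (between the pads) lies behind it (ctrl.pinch_z is the z of the grasp point in the tool frame, in m); z points along the fingers, y is the line along which they close (so a half turn about z gives the same grasp; the last joint's range is limited). The gripper opens to 85 mm and grips with 20 to 120 N. Pads are 22 mm wide; open, the fingers measure 114 mm over their backs; the gripper's body (76 mm by 85 mm) begins 54 mm behind the grasp point. The pads swing forward as they close: fully open they stand 13 mm farther back than shut.
Start: joints at [-1.028, 0.507, -0.238, 1.5, 0.126, 1.149, -0.155], TCP at [0.265, 0.566, 0.231] pointing down, gripper open.
Joint ranges: [-3.08, 3.08], [-0.24, 2.05], [-1.43, 1.35], [0, 2.5], [-1.52, 4.66], [0.17, 1.96], [-2.89, 2.89]. Speed limits (rad/s): [2.39, 2.39, 3.14, 3.14, 3.14, 3.14, 3.14].

INTERFACE

Orientations are given as a unit quaternion [w, x, y, z].
In Python, from station import ctrl, get_state, vision, ticket, models gives the robot as it stands. Calls block until the motion is done:
- ctrl.movep(position, orientation): joint-space move of the TCP to a pose.
- ctrl.movel(position, frame=None, max_speed=0.15): straight line of the TCP; frame=None keeps the orientation; max_speed is the mean speed in m/s.
- ctrl.set_joints(angles): joint-space move.
- ctrl.ungrasp() and ctrl.close_gripper(force=None): open the fingers fully, or close them until they stop; force is the grip in N (None keeps the last).
- ctrl.pause(seconds).
- ctrl.ik(position, orientation): joint angles nearest the present ones, or None.
- get_state(): the state.
- vision.grab_frame(name): name is "side" or "top" or "wrist"; returns (picture, depth): 384x512x3 uint8, blue, green, red; 384x512 float32, m along the optical axis (not along the pixel's ray), 0 where there is no reading.
- vision.camera_info(name): a dict with "mtx" (3x3 intrinsics, pixels), "R" (3x3) and "t" (3): a world point X has camera coordinates R X + t; the wrist camera has in their place "hand_eye" (4x4, takes a point from camera to tool coordinates, whose origin is the TCP and whose axes are the flange's). Camera axes: x right, y down, z forward; pixel columns grow to the right and rows downward; lengths in m; the calibration is good to about 2 mm. A picture is of the moment at which its call begins: read the wrist's pose just before it. camera_info takes no time and is no camera call.
A pose or a line that the arm cannot do raises ctrl.Unreachable and nothing moves.
- ticket.close_job(): hands the job in; it is judged then, once.
Trained networks look in the newest picture that a camera, given by its name, has taken for a name from the list of things; names that differ only in an ending like _2 or _b are one class to them, and where a whole thing is asked for, a point or a joint stands for the part that bears it (a point fixed in the world has none). Each returns a list of dicts, best first, with "p" (0 to 1); they miss things now and then, are a little off and sometimes report something else, mostly with a low value. They report only what shows in the picture. A call takes as long as a camera call.
- models.recognise(camera, target): "point" ([column, row] in pixels, amid what is visible of it).
- models.masks_of(camera, target): "mask" (384x512 bool, what is visible of it) and "point" ([column, row] in pixels, amid what is visible of it).
The state is a dict: "time": time; "qpos": joint angles; "qd": joint speeds; "tau": joint torques, N m; "tcp_pos": TCP position; "eef_rot": TCP orientation; "contact_force": force on the tool from outside, world axes, zero at the start; "wrist_torque": the same for the moment, N m; "width": finger opening in m; "gripper_force": force on a finger pad.
Only numpy, scipy, OpenCV 4.12 (cv2) and the standard library are available. Lean on these libraries where they do the work, as an engineer would, in place of code of your own. Each camera call takes 0.05 s, during which the arm holds its last target. There are 200 camera calls.

## Working session

There is one attempt and no reset: what is moved stays moved. The work goes in short steps, each a Python script; the robot and the scene stay as the last script left them, time stands still between calls to the robot, and variables do not carry over. Pictures are saved under pics/ and viewed, at most 10 in all, crops included, and the job is handed in when it is done.

```bash
ls; mkdir -p pics; cat > h.py <<'E'
import numpy as np,cv2
from station import ctrl,get_state,vision,ticket,models
def cloud(cam,mask=None):
    s=get_state(); im,d=vision.grab_frame(cam); return im,d,s
def toworld(cam,px,d,s=None):
    ci=vision.camera_info(cam);K=np.array(ci["mtx"]);px=np.atleast_2d(px).astype(float);d=np.atleast_1d(d)
    c=np.c_[(px[:,0]-K[0,2])/K[0,0]*d,(px[:,1]-K[1,2])/K[1,1]*d,d]
    if "R" in ci: return (c-np.array(ci["t"]))@np.array(ci["R"])
    H=np.array(ci["hand_eye"]);c=c@H[:3,:3].T+H[:3,3]
    from scipy.spatial.transform import Rotation as R
    q=s["eef_rot"]; return c@R.from_quat([q[1],q[2],q[3],q[0]]).as_matrix().T+np.array(s["tcp_pos"])
def mpts(cam,t,d,s=None):
    r=models.masks_of(cam,t)
    if not r: return None,0
    m=r[0]["mask"]&(d>0); v,u=np.nonzero(m)
    return toworld(cam,np.c_[u,v],d[m],s),r[0]["p"]
E
python3 - <<'E'
from h import *
print(get_state(),ctrl.pinch_z)
ims=[]
for c in("top","side"):
    im,d,s=cloud(c);ims.append(im)
    for t in("pulley","yellow_chock","blue_chock","red_mark"):
        P,p=mpts(c,t,d,s)
        if P is None: print(c,t,None);continue
        print(c,t,round(p,2),len(P),np.median(P,0).round(3),np.percentile(P,3,0).round(3),np.percentile(P,97,0).round(3))
        if 'chock' in t or t=='pulley':
            Q=P[P[:,2]<0.012] if 'chock' in t else P
            print('  rect',cv2.minAreaRect(Q[:,:2].astype(np.float32)*1000))
cv2.imwrite("pics/a.png",cv2.resize(np.vstack(ims),(450,600*1)) if 0 else np.hstack(ims)[:, :])
cv2.imwrite("pics/a.png",cv2.resize(np.hstack(ims),(800,300)))
cv2.imwrite("pics/top.png",cv2.resize(ims[0],(800,600)))
E
```

```text
pics
{'time': 0.0, 'qpos': array([-1.02753094,  0.50832866, -0.23751974,  1.50113716,  0.12568203,
        1.148901  , -0.15480253]), 'qd': array([-0.00070123, -0.00052669, -0.00083243,  0.00023911, -0.00042569,
       -0.00157952,  0.0005082 ]), 'tau': array([ 1.24541916e-04, -6.20596433e+01, -2.18640044e+00, -2.49655169e+01,
        1.28224050e-02,  1.16336276e-02, -1.50308250e-05]), 'tcp_pos': array([0.2648013, 0.5655725, 0.2304337]), 'eef_rot': array([-1.83517032e-04,  2.17137326e-01,  9.76140657e-01, -8.74583372e-04]), 'contact_force': array([ 0.07582959, -0.30870895,  0.85471199]), 'wrist_torque': array([-0.0313593 ,  0.05236257, -0.029755  ]), 'gripper_force': 0.0, 'width': 0.08526533898888332} -0.0187
top pulley 0.8 925 [0.554 0.07  0.057] [0.516 0.036 0.01 ] [0.599 0.104 0.08 ]
  rect ((559.1585083007812, 68.4244384765625), (79.77050018310547, 72.82803344726562), 39.82392120361328)
top yellow_chock 0.68 1070 [ 0.554 -0.068  0.005] [ 0.5   -0.1    0.001] [ 0.61  -0.035  0.008]
  rect ((554.2587890625, -67.66242218017578), (73.32402038574219, 115.29834747314453), 88.3838653564
[... 258 characters left out ...]
2] [0.598 0.102 0.08 ]
side pulley 0.67 672 [0.559 0.059 0.049] [ 0.516  0.029 -0.   ] [0.601 0.107 0.08 ]
  rect ((558.3323364257812, 86.98580932617188), (103.87393188476562, 102.42988586425781), 40.98207092285156)
side yellow_chock 0.92 698 [ 0.515 -0.071  0.004] [ 0.498 -0.101 -0.001] [ 0.564 -0.037  0.007]
  rect ((531.2620849609375, -69.98814392089844), (73.31855010986328, 72.22343444824219), 85.91285705566406)
side blue_chock 0.82 648 [0.555 0.207 0.004] [ 0.503  0.176 -0.001] [0.615 0.245 0.006]
  rect ((559.0257568359375, 214.37327575683594), (82.4298324584961, 118.62283325195312), 88.1943130493164)
side red_mark 0.74 669 [0.559 0.059 0.049] [ 0.518  0.029 -0.   ] [0.601 0.096 0.079]
```

View pics/top.png

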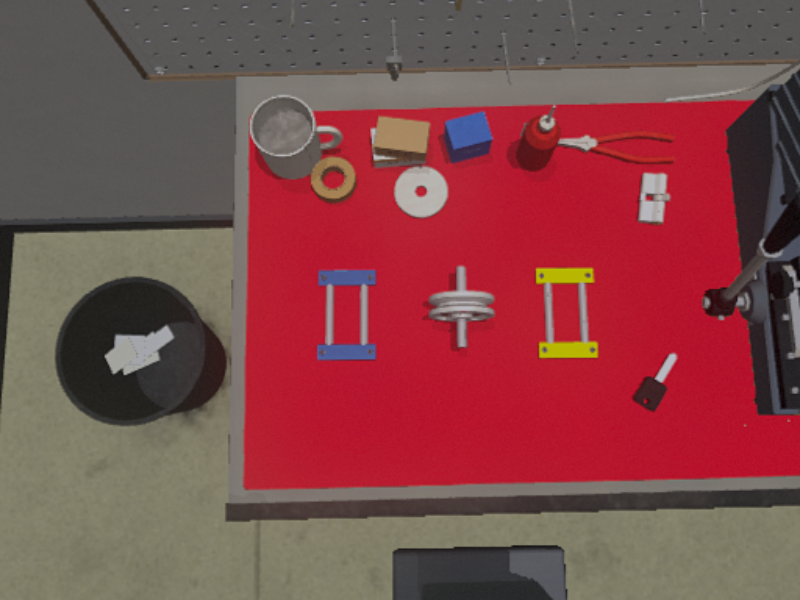

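View pics/a.png

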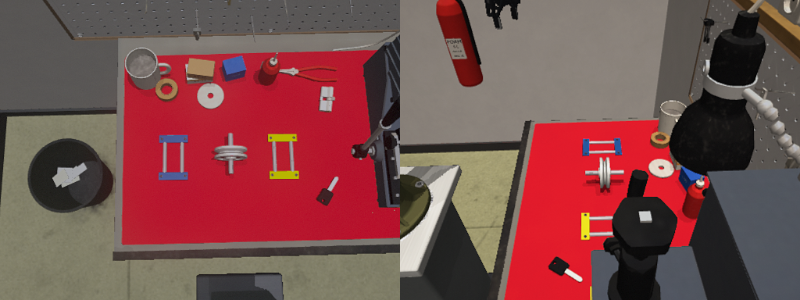

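The top view shows the pulley at about (460,305), the yellow chock at (567,312) and the blue one at (347,315), all in line along y with a yaw of about -1°. Next I'll hover behind the pulley on its +y side and take one close look.

```bash
cat >> h.py <<'E'
def Q(psi,flip=False):
    a=np.pi/4+psi/2+(np.pi/2 if flip else 0); return [0,np.cos(a),np.sin(a),0]
E
python3 - <<'E'
from h import *
for f in(0,1):
    for y in(.12,-.05): 
        q=ctrl.ik([.557,y,.03],Q(-.017,f)); print(f,y,None if q is None else np.round(q,2))
qs=[(f,ctrl.ik([.558,.13,.2],Q(-.017,f))) for f in(0,1)]
q0=get_state()["qpos"]
f=min((np.abs(q-q0).max(),f) for f,q in qs if q is not None)[1]; print("flip",f)
ctrl.movep([.558,.13,.2],Q(-.017,f)); print(get_state()["time"])
im,d,s=cloud("wrist");cv2.imwrite("pics/w.png",im)
hsv=cv2.cvtColor(im,cv2.COLOR_BGR2HSV)
P,p=mpts("wrist","pulley",d,s);sh=P
print("pulley",p,len(P),np.percentile(P,[1,50,99],axis=0).round(3))
np.savez("w.npz",P=P,d=d,im=im)
top=cloud("top");hs=cv2.cvtColor(top[0],cv2.COLOR_BGR2HSV)
for n,c,dd,h,ss in(("wrist","y",d,hsv,s),("top","y",top[1],hs,None),("top","b",top[1],hs,None)):
    lo,hi=((22,150,90),(35,255,255)) if c=="y" else((108,90,60),(125,255,255))
    m=(cv2.inRange(h,lo,hi)>0)&(dd>0);v,u=np.nonzero(m)
    if len(v)<50: print(n,c,len(v));continue
    W=toworld(n,np.c_[u,v],dd[m],ss)
    W=W[(W[:,2]<.012)&(W[:,2]>-.004)&(abs(W[:,0]-.557)<.08)]
    if len(W)<50: print(n,c,'few');continue
    A=W[W[:,0]>.557].mean(0);B=W[W[:,0]<=.557].mean(0)
    print(n,c,len(W),A.round(4),B.round(4),"mid",((A+B)/2).round(4),"yaw deg",np.degrees(np.arctan2(*(A-B)[[1,0]])))
E
```

```text
0 0.12 [-0.32  0.66  0.1   1.88 -0.11  0.61 -0.16]
0 -0.05 [-0.07  0.65  0.18  1.91 -0.2   0.6   0.22]
1 0.12 [ 0.13  0.72 -0.61  1.88  0.6   0.74  2.29]
1 -0.05 [ 0.41  0.7  -0.58  1.9   0.58  0.71  2.61]
flip 0
2.4083
pulley 0.57 3075 [[0.514 0.039 0.002]
 [0.561 0.072 0.064]
 [0.608 0.107 0.081]]
wrist y 1454 [ 0.6043 -0.065   0.0056] [ 0.5083 -0.0634  0.0055] mid [ 0.5563 -0.0642  0.0056] yaw deg -0.9981422457339084
top y 129 [ 0.6028 -0.0891  0.0048] [nan nan nan] mid [nan nan nan] yaw deg nan
top b 334 [0.6079 0.2281 0.0051] [0.5118 0.2212 0.0047] mid [0.5598 0.2247 0.0049] yaw deg 4.122860966343893<stdin>:22: RuntimeWarning: Mean of empty slice.
  ret = um.true_divide(
```

View pics/w.png

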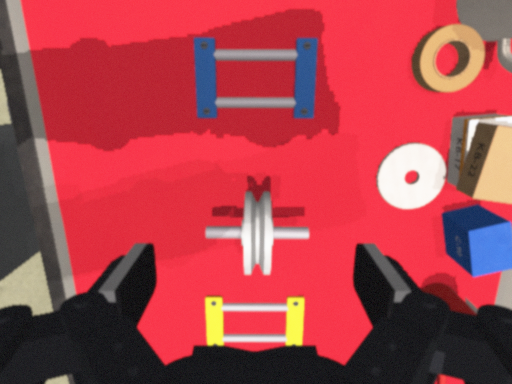

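The wrist view shows the pulley at about (258,233), with its shaft running from column 206 to 309. The yellow straps are at about (214,322) and (295,322), and the chock's yaw is -1.0°. Next I'll fit the shaft from the saved cloud, then go down behind the pulley.

```bash
python3 - <<'E'
from h import *
P=np.load("w.npz")["P"]
S=P[(P[:,2]>.038)&(P[:,2]<.052)&(abs(P[:,0]-.561)>.022)&(abs(P[:,1]-.072)<.012)]
k=np.polyfit(S[:,0],S[:,1],1);x=np.percentile(S[:,0],[1,99]);xc=x.mean()
print(len(S),"x",x,xc,"y",np.polyval(k,xc),"yaw",np.degrees(np.arctan(k[0])),S[:,2].max())
T=P[P[:,2]>.07];print("rim x",np.percentile(T[:,0],[2,50,98]),"y",np.median(T[:,1]))
E
```

```text
698 x [0.5114976 0.6099042] 0.560700902496518 y 0.06864506530737755 yaw -0.9444386735077364 0.04816174756316788
rim x [0.5491794  0.56142109 0.57269629] y 0.07106991086153983
```

```bash
python3 - <<'E'
from h import *
psi=-.0170
def at(y,z): return [.5609+(.070-y)*np.tan(psi), y, z]
ctrl.movel(at(.108,.10),max_speed=.15); ctrl.movel(at(.108,.02),max_speed=.1)
s=get_state();print(s["time"],s["tcp_pos"].round(4),s["width"],s["contact_force"].round(2))
ctrl.movel(at(.075,.02),max_speed=.06)
im,d,s=cloud("wrist");cv2.imwrite("pics/w2.png",im)
print(s["time"],s["tcp_pos"].round(4),s["contact_force"].round(2))
P,p=mpts("top","pulley",*cloud("top")[1:2]);print(np.median(P,0))
im=cloud("side")[0];cv2.imwrite("pics/s2.png",cv2.resize(im[150:330,150:350],(800,600)))
E
```

```text
4.3417 [0.562  0.1081 0.0205] 0.08509730508623356 [-0.38 -0.05 -0.09]
5.0417 [0.561 0.075 0.02 ] [ 0.26 -0.4  -0.25]Traceback (most recent call last):
  File "<stdin>", line 9, in <module>
    return _ureduce(a, func=_median, keepdims=keepdims, axis=axis, out=out,
                    overwrite_input=overwrite_input)
    axis = _nx.normalize_axis_tuple(axis, nd)
    axis = tuple(normalize_axis_index(ax, ndim, argname) for ax in axis)
    axis = tuple(normalize_axis_index(ax, ndim, argname) for ax in axis)
                 ~~~~~~~~~~~~~~~~~~~~^^^^^^^^^^^^^^^^^^^
numpy.exceptions.AxisError: axis 0 is out of bounds for array of dimension 0
```

```bash
python3 - <<'E'
from h import *
im,d,s=cloud("side");cv2.imwrite("pics/s2.png",np.hstack([cv2.resize(im[100:340,100:350],(400,384)),cv2.resize(cv2.imread("pics/w2.png"),(400,384))]))
P,p=mpts("side","pulley",d);print(s["time"],p,P is not None and np.percentile(P,[3,50,97],axis=0).round(3))
E
```

```text
5.1917 0.34 [[0.503 0.181 0.002]
 [0.51  0.202 0.005]
 [0.519 0.247 0.007]]
```

View pics/s2.png

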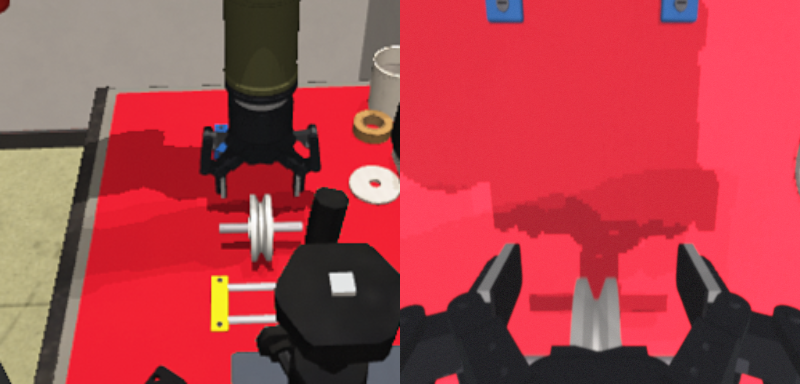

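The pulley has rolled upright a little ahead of the fingers, centred between them and still square. I'll carry on with one steady push over the bar.

```bash
python3 - <<'E'
from h import *
psi=-.0170
def at(y,z): return [.5609+(.070-y)*np.tan(psi), y, z]
ctrl.movel(at(-.036,.02),max_speed=.045)
s=get_state();print(s["time"],s["tcp_pos"].round(4),s["contact_force"].round(2))
im,d,s=cloud("side");w=cloud("wrist")[0]
cv2.imwrite("pics/s3.png",np.hstack([cv2.resize(im[100:340,100:350],(400,384)),cv2.resize(w,(400,384))]))
E
```

```text
7.9083 [ 0.5591 -0.0358  0.02  ] [-1.17  0.66  0.01]
```

View pics/s3.png

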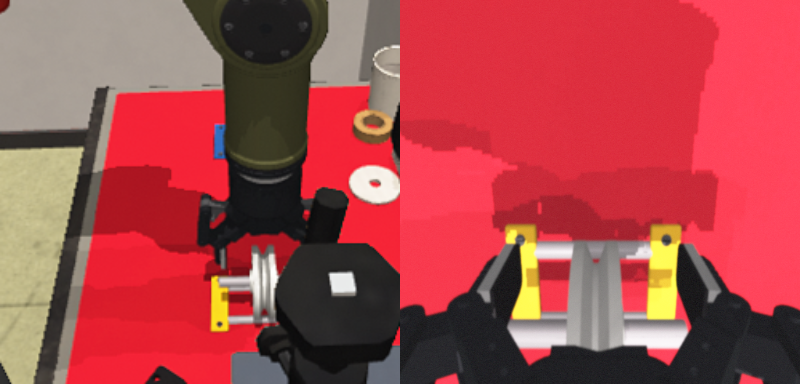

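The wrist view shows the shaft at about row 330, beyond the first bar at row 250, so the pulley looks to be in the chock. I'll back off and measure it.

```bash
python3 - <<'E'
from h import *
psi=-.0170
def at(y,z): return [.5609+(.070-y)*np.tan(psi), y, z]
ctrl.movel(at(.03,.02),max_speed=.08);ctrl.movel(at(.03,.2),max_speed=.15)
im,d,s=cloud("wrist");print(s["time"]);cv2.imwrite("pics/w4.png",im)
P,p=mpts("wrist","pulley",d,s);print(p,np.percentile(P,[2,50,98],axis=0).round(3))
S=P[(P[:,2]>.038)&(P[:,2]<.055)&(abs(P[:,0]-.558)>.022)]
k=np.polyfit(S[:,0],S[:,1],1);x=np.percentile(S[:,0],[1,99]).mean()
print("shaft x",x,"y",np.polyval(k,x),np.degrees(np.arctan(k[0])),"ztop",np.percentile(S[:,2],90))
hsv=cv2.cvtColor(im,cv2.COLOR_BGR2HSV);m=(cv2.inRange(hsv,(22,150,90),(35,255,255))>0)&(d>0);v,u=np.nonzero(m)
W=toworld("wrist",np.c_[u,v],d[m],s);print("yellow",np.percentile(W,[1,50,99],axis=0).round(3))
E
```

```text
10.3333
0.56 [[ 0.514 -0.095  0.035]
 [ 0.558 -0.064  0.062]
 [ 0.603 -0.03   0.081]]
shaft x 0.5583543087528315 y -0.06784123445385122 -0.9291255055921859 ztop 0.04667745658672884
yellow [[ 0.499 -0.105  0.004]
 [ 0.518 -0.06   0.006]
 [ 0.613 -0.033  0.007]]
```

View pics/w4.png

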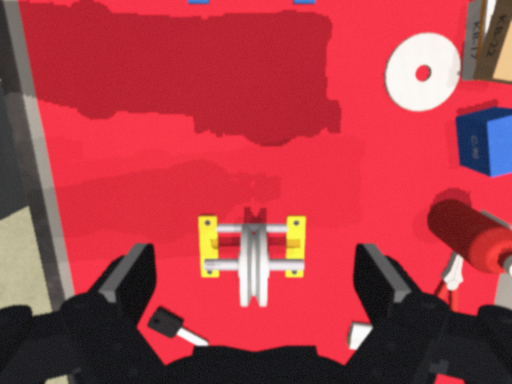

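The pulley is seated: its shaft is at y = -0.068 against a chock centre of -0.069, its centre is 40 mm up and its yaw is -0.9°. In the image it sits midway between the straps, at about (254,265).

```bash
python3 -c "
from h import *
ctrl.pause(1.0); ticket.close_job(); print(get_state()['time'])"
```

```text
the job is handed in; nothing more can be done
the job is handed in; nothing more can be done
```

The pulley was rolled over the bar into the yellow chock and measured upright, centred to about 2 mm and parallel to the bars, with the gripper clear of it; the job is handed in, and the arm's work took about 11 s.

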